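Find the size of a finial's spigot on the sizing board

TASK

Take the turned oak finial that stands in the blue single stand and find which bit its socket needs: keep it upright and offer its spigot to the holes of the sizing board one after another, beginning with the smallest and leaving none out, feeling each time with a light touch whether it goes in. Leave it in the first hole that takes it, pushed down until its shoulder sits flat on the board, and let go. Never force it (pressing with more than 25 N spoils the edges of the holes), and leave the two finials in the dark rack, the tin and the chisel where they are.

Things in the scene. Friction and masses are not known exactly. Their poses are not given: they have to be found in the camera images.
- gauge: Sizing board: pale hardwood, 264 x 80 x 28 mm, on a fixed black rubber mat 290 x 104 x 10 mm; its top is 38 mm above the bench. Origin: centre of the board's underside; x runs along its row of five holes, 50 mm apart, smallest at -x, largest at +x; 1 to 5 brass pins beside each count them. It gives straight down on the springy mat, about 1 mm per 8 N (up to 5 mm), and comes back.
- hole1 (a point): Hole 1 of 5 in the sizing board, 16 mm across, the smallest, bored straight through; the point is the middle of its mouth in the board's top face, 38 mm above the bench, z up. The hole is 28 mm deep to the mat.
- hole2 (a point): Hole 2 of 5 in the sizing board, 20 mm across, bored straight through; the point is the middle of its mouth in the board's top face, 38 mm above the bench, z up. The hole is 28 mm deep to the mat.
- hole3 (a point): Hole 3 of 5 in the sizing board, 24 mm across, bored straight through; the point is the middle of its mouth in the board's top face, 38 mm above the bench, z up. The hole is 28 mm deep to the mat.
- hole4 (a point): Hole 4 of 5 in the sizing board, 28 mm across, bored straight through; the point is the middle of its mouth in the board's top face, 38 mm above the bench, z up. The hole is 28 mm deep to the mat.
- hole5 (a point): Hole 5 of 5 in the sizing board, 32 mm across, the largest, bored straight through; the point is the middle of its mouth in the board's top face, 38 mm above the bench, z up. The hole is 28 mm deep to the mat.
- stand_hole0 (a point): Blue square stand, 84 x 84 x 35 mm, fixed, with one wide hole 36 mm across in which the finial to be sized stands, its shoulder on the stand's top; that finial is the one nearest to this point (within about 3 mm sideways). The point is the middle of the hole's mouth, 35 mm above the bench.
- rack_hole0 (a point): Dark rack, 176 x 84 x 35 mm, fixed, with two holes like the stand's, 86 mm apart, which hold the two other finials. The point is the middle of the first hole's mouth, 35 mm above the bench.
- rack_hole1 (a point): The middle of the rack's second hole's mouth, 35 mm above the bench.
- finial_a_mid (a point): One of three turned oak newel finials, alike to the eye, about 90 g. The point is on its upright axis, mid-height of the straight 34 mm thick barrel by which it is held (barrel from 20 mm below the point to 16 mm above). Below the barrel a round shoulder, 48 mm across, ends 28 mm below the point; then the straight 22 mm long spigot, its foot 50 mm below the point. The top is 37 mm above it.
- finial_b_mid (a point): Same point on another finial, of the same outer shape. Which finial stands in the blue stand differs each time. The spigot's thickness is unmarked and differs between the three: it is 1 mm thinner than one of the holes 2, 3 or 4, and so 3 mm too thick for the next smaller hole. Its foot's edge is barely eased (0.7 mm), so it must stand within about 1 mm of the hole's axis to go in.
- finial_c_mid (a point): Same point on the third finial, of the same outer shape. A finial that stands in the stand or the rack rests on its shoulder, so the point is then 28 mm above the hole's mouth, 63 mm above the bench; fully home in the sizing board it is 28 mm above the board's top.
- tin: Green wax tin, 66 mm across, 45 mm high, standing on the bench; origin at the centre of its underside. A bystander.
- chisel: Wood chisel, 230 mm long, 29 mm high, lying on the bench; origin near its middle, blade along +x. A bystander.
Not all that is in view belongs to the job. Leave any turquoise look-alike of the part that bears finial_c_mid alone.

How it is judged:
On the way, in this order (a step that is already met when the one before it is completed fails the run):
1. a finial's spigot has been offered, upright and touching, to the smallest hole (hole 1) (((horizontal distance between finial_a_mid and hole1 below 0.006 m and angle between finial_a_mid's own z axis and vertical below 0.12 rad and z of finial_a_mid in the frame of hole1 below 0.052 m and (contact force between finial_a and gauge above 1 N or z of finial_a_mid in the frame of hole1 below 0.047 m)) or (horizontal distance between finial_b_mid and hole1 below 0.006 m and angle between finial_b_mid's own z axis and vertical below 0.12 rad and z of finial_b_mid in the frame of hole1 below 0.052 m and (contact force between finial_b and gauge above 1 N or z of finial_b_mid in the frame of hole1 below 0.047 m)) or (horizontal distance between finial_c_mid and hole1 below 0.006 m and angle between finial_c_mid's own z axis and vertical below 0.12 rad and z of finial_c_mid in the frame of hole1 below 0.052 m and (contact force between finial_c and gauge above 1 N or z of finial_c_mid in the frame of hole1 below 0.047 m)))), for 0.02 s.
2. then to hole 2 (((horizontal distance between finial_a_mid and hole2 below 0.006 m and angle between finial_a_mid's own z axis and vertical below 0.12 rad and z of finial_a_mid in the frame of hole2 below 0.052 m and (contact force between finial_a and gauge above 1 N or z of finial_a_mid in the frame of hole2 below 0.047 m)) or (horizontal distance between finial_b_mid and hole2 below 0.006 m and angle between finial_b_mid's own z axis and vertical below 0.12 rad and z of finial_b_mid in the frame of hole2 below 0.052 m and (contact force between finial_b and gauge above 1 N or z of finial_b_mid in the frame of hole2 below 0.047 m)) or (horizontal distance between finial_c_mid and hole2 below 0.006 m and angle between finial_c_mid's own z axis and vertical below 0.12 rad and z of finial_c_mid in the frame of hole2 below 0.052 m and (contact force between finial_c and gauge above 1 N or z of finial_c_mid in the frame of hole2 below 0.047 m)))), for 0.02 s.
3. then it has gone well down into hole 2 if that is the one that takes it, or else has been offered to hole 3 (((horizontal distance between finial_c_mid and hole2 below 0.006 m and angle between finial_c_mid's own z axis and vertical below 0.12 rad and z of finial_c_mid in the frame of hole2 below 0.038 m) or (horizontal distance between finial_a_mid and hole3 below 0.006 m and angle between finial_a_mid's own z axis and vertical below 0.12 rad and z of finial_a_mid in the frame of hole3 below 0.052 m and (contact force between finial_a and gauge above 1 N or z of finial_a_mid in the frame of hole3 below 0.047 m)) or (horizontal distance between finial_b_mid and hole3 below 0.006 m and angle between finial_b_mid's own z axis and vertical below 0.12 rad and z of finial_b_mid in the frame of hole3 below 0.052 m and (contact force between finial_b and gauge above 1 N or z of finial_b_mid in the frame of hole3 below 0.047 m)))), for 0.02 s.
At the end, for the whole second after the job is handed in: The finial from the blue stand stands upright (within 3 degrees) in the smallest hole that takes its spigot, within 3 mm of the hole's axis and with its shoulder down on the board to within 1.5 mm, released and at rest; the other two finials still stand in the rack's holes ((((horizontal distance between finial_a_mid and hole3 below 0.003 m and angle between finial_a_mid's own z axis and vertical below 0.05 rad and z of finial_a_mid in the frame of hole3 below 0.0295 m and linear speed of finial_a below 0.02 m/s) and ((horizontal distance between finial_b_mid and rack_hole0 below 0.009 m or horizontal distance between finial_b_mid and rack_hole1 below 0.009 m) and angle between finial_b_mid's own z axis and vertical below 0.1 rad and z of finial_b_mid in the frame of rack_hole0 below 0.032 m) and ((horizontal distance between finial_c_mid and rack_hole0 below 0.009 m or horizontal distance between finial_c_mid and rack_hole1 below 0.009 m) and angle between finial_c_mid's own z axis and vertical below 0.1 rad and z of finial_c_mid in the frame of rack_hole0 below 0.032 m)) or ((horizontal distance between finial_b_mid and hole4 below 0.003 m and angle between finial_b_mid's own z axis and vertical below 0.05 rad and z of finial_b_mid in the frame of hole4 below 0.0295 m and linear speed of finial_b below 0.02 m/s) and ((horizontal distance between finial_a_mid and rack_hole0 below 0.009 m or horizontal distance between finial_a_mid and rack_hole1 below 0.009 m) and angle between finial_a_mid's own z axis and vertical below 0.1 rad and z of finial_a_mid in the frame of rack_hole0 below 0.032 m) and ((horizontal distance between finial_c_mid and rack_hole0 below 0.009 m or horizontal distance between finial_c_mid and rack_hole1 below 0.009 m) and angle between finial_c_mid's own z axis and vertical below 0.1 rad and z of finial_c_mid in the frame of rack_hole0 below 0.032 m)) or ((horizontal distance between finial_c_mid and hole2 below 0.003 m and angle between finial_c_mid's own z axis and vertical below 0.05 rad and z of finial_c_mid in the frame of hole2 below 0.0295 m and linear speed of finial_c below 0.02 m/s) and ((horizontal distance between finial_a_mid and rack_hole0 below 0.009 m or horizontal distance between finial_a_mid and rack_hole1 below 0.009 m) and angle between finial_a_mid's own z axis and vertical below 0.1 rad and z of finial_a_mid in the frame of rack_hole0 below 0.032 m) and ((horizontal distance between finial_b_mid and rack_hole0 below 0.009 m or horizontal distance between finial_b_mid and rack_hole1 below 0.009 m) and angle between finial_b_mid's own z axis and vertical below 0.1 rad and z of finial_b_mid in the frame of rack_hole0 below 0.032 m)))); the robot touches nothing.
It fails at once if a finial pressed on the sizing board with more than 25 N (contact force between any of finial_a, finial_b, finial_c and gauge above 25 N).
It fails at once if a finial sunk more than 6 mm into a hole larger than the first that takes it ((horizontal distance between finial_a_mid and hole4 below 0.006 m and z of finial_a_mid in the frame of hole4 below 0.044 m) or (horizontal distance between finial_a_mid and hole5 below 0.006 m and z of finial_a_mid in the frame of hole5 below 0.044 m) or (horizontal distance between finial_b_mid and hole5 below 0.006 m and z of finial_b_mid in the frame of hole5 below 0.044 m) or (horizontal distance between finial_c_mid and hole3 below 0.006 m and z of finial_c_mid in the frame of hole3 below 0.044 m) or (horizontal distance between finial_c_mid and hole4 below 0.006 m and z of finial_c_mid in the frame of hole4 below 0.044 m) or (horizontal distance between finial_c_mid and hole5 below 0.006 m and z of finial_c_mid in the frame of hole5 below 0.044 m)).
It fails at once if two finials moved by more than 15 mm (those in the rack are to be left alone) (distance of each of finial_a_mid, finial_b_mid from where it was at the start of the episode above 0.015 m or distance of each of finial_b_mid, finial_c_mid from where it was at the start of the episode above 0.015 m or distance of each of finial_a_mid, finial_c_mid from where it was at the start of the episode above 0.015 m).
It fails at once if the tin or the chisel moved by more than 15 mm (distance of any of tin, chisel from where it was at the start of the episode above 0.015 m).
It also fails if it takes over 69 s, if anything falls off the work surface, if the arm or the gripper's body presses on something with over 40 N, if the wrist force passes 120 N, or if a joint passes its speed limit or range.

ROBOT

A 6-joint arm with a two-finger parallel gripper is mounted at the origin on the work surface. World frame = base frame: x ahead of the robot, y to its left, z up, the work surface at z = 0. Lengths are in m, angles in rad, forces in N, time in s.
With the tool pointing down it reaches from about 0.275 to 1 m from the base axis. Payload 8.4 kg.
Tool frame: the origin (TCP) lies at the very end of the fingers, on their centre line; the grasp point (between the pads) lies 19 mm behind it (manip.grip_point_offset is the distance from the TCP to the grasp point, in m); z points along the fingers, y is the line along which they close (so a half turn about z gives the same grasp; the last joint's range is limited). The gripper opens to 85 mm and grips with 20 to 120 N. Pads are 22 mm wide; open, the fingers measure 114 mm over their backs; the gripper's body (76 mm by 85 mm) begins 54 mm behind the grasp point. The pads swing forward as they close: fully open they stand 13 mm farther back than shut.
Start: joints at [-1.332, 0.353, 1.633, -0, 1.155, -0.002], TCP at [0.149, -0.607, 0.231] pointing down, gripper open.
Joint ranges: [-2.63, 2.63], [-0.92, 2.1], [0.06, 2.66], [-1.3, 4.44], [0, 2.69], [-3.02, 3.02]. Speed limits (rad/s): [2.22, 2.22, 2.79, 3.14, 3.14, 3.14].

INTERFACE

Orientations are given as a unit quaternion [w, x, y, z].
In Python, from rig import monitor, optics, manip, spot_in, trace, mark_of gives the robot as it stands.
- The arm moves only by the tool carry_out, never from a script. Its argument "moves" is a list of rows, each a list of 2 entries, a list of its own where there are three numbers: the shift along the tool's x, y, z in units of 25 mm (1.0 is 25 mm), then the turn about the tool's z in units of 6 degrees (1.0 is 6 degrees). In form: [[[x, y, z], turn], ...]. A call has 1 to 20 rows; each row is the pose to reach, as a shift and turn from the pose commanded when the call began, along the tool's axes at that moment; what a row does not reach only later rows make up. A row lasts 1/12 s, in which the tool goes at most 41.7 mm and 7.16 degrees, less where a joint would pass 70% of its speed; a pose out of reach is approached as far as the arm can. A call with a gripper value outside its range is refused whole. "grip" is the closure in counts, from 0 (fully open) to 255 (shut), set as the call begins (left out, the last holds). The fingers move at their own pace and stop on an object; "grip_force" is the grip in N (left out, the last holds). Time passes only in rows, so rows that repeat a pose let the fingers close. It gives the time, the measured TCP pose, the force, the opening and the grip force at its end, in the units of the state.
- monitor.observe(): the state, without advancing time (a new reading comes with each control period).
- optics.get_image(name): name is "side" or "top" or "wrist"; returns a dict with "pixels" (400x640x3 uint8, red, green, blue), "vertical_fov" (degrees; the focal length in pixels is half the picture's height over the tangent of half this angle, whatever the lens; pixels are square), "cx", "cy" (the principal point, pixels), "rvec" (rotation vector, rad) and "tvec" (3), from world to camera coordinates, as OpenCV has them. Camera axes: x right, y down, z forward; pixel columns grow to the right and rows downward; lengths in m; the calibration is good to about 2 mm. A picture is of the moment at which its call begins. There is no depth.
- manip.finish_job(): hands the job in; it is judged then, once.
Trained networks look in the newest picture that a camera, given by its name, has taken for a name from the list of things; names that differ only in an ending like _2 or _b are one class to them, and where a whole thing is asked for, a point or a joint stands for the part that bears it (a point fixed in the world has none). Each returns a list of dicts, best first, with "confidence" (0 to 1); they miss things now and then, are a little off and sometimes report something else, mostly with a low value. They report only what shows in the picture. A call takes as long as a camera call. They do not tell look-alikes from the thing itself.
- spot_in(camera, label): "rect" ([left, top, right, bottom] in pixels, round what is visible of it).
- trace(camera, label): "region" (400x640 bool, what is visible of it) and "rect" ([left, top, right, bottom] in pixels, round what is visible of it).
- mark_of(camera, label): "pixel" ([column, row] in pixels: a listed point, or the origin of a listed thing).
The state is a dict: "time_s": time; "qpos": joint angles; "joint_vel": joint speeds; "joint_torque": joint torques, N m; "tcp_pos": TCP position; "tool_rot": TCP orientation; "force": force on the tool from outside, world axes, zero at the start; "ft_torque": the same for the moment, N m; "width": finger opening in m; "grasp_force": force on a finger pad.
Only numpy, scipy, OpenCV 4.12 (cv2) and the standard library are available. Lean on these libraries where they do the work, as an engineer would, in place of code of your own. Each camera call takes 0.05 s, during which the arm holds its last target. There are 200 camera calls.

## Working session

There is one attempt and no reset: what is moved stays moved. The work goes in short steps, Python scripts to look and compute and a tool call to move; the robot and the scene stay as the last step left them, time stands still between calls to the robot, and variables do not carry over. Pictures are saved under pics/ and viewed, at most 10 in all, crops included, and the job is handed in when it is done.

Besides the shell and the picture viewer there is one more tool, called as a command line: name --argument value ..., lists and objects as JSON in quotes. carry_out: Moves the arm, as the interface text tells. Its arguments: {"type":"object","properties":{"moves":{"type":"array"},"grip":{"type":"number"},"grip_force":{"type":"number"}},"required":["moves"]}

```bash
mkdir -p pics; cat > h.py <<'E'
import numpy as np,cv2
from rig import monitor, optics, manip, spot_in, trace, mark_of
def K(im):
    f=im["pixels"].shape[0]/2/np.tan(np.radians(im["vertical_fov"])/2)
    return np.array([[f,0,im["cx"]],[0,f,im["cy"]],[0,0,1.]])
def topix(im,p):
    return cv2.projectPoints(np.array(p,float).reshape(-1,3),np.array(im["rvec"],float),np.array(im["tvec"],float),K(im),None)[0].reshape(-1,2)
def atz(im,px,z):
    R=cv2.Rodrigues(np.array(im["rvec"],float))[0];t=np.array(im["tvec"],float).ravel()
    d=R.T@np.linalg.inv(K(im))@np.array([px[0],px[1],1.]);c=-R.T@t
    return c+d*(z-c[2])/d[2]
def save(im,n,crop=None,s=1):
    p=im["pixels"][:,:,::-1]
    if crop: p=p[crop[1]:crop[3],crop[0]:crop[2]]
    cv2.imwrite("pics/"+n,cv2.resize(p,None,fx=s,fy=s,interpolation=cv2.INTER_CUBIC))
E
python3 - <<'E'
from h import *
L=dict(gauge=.01,hole1=.038,hole2=.038,hole3=.038,hole4=.038,hole5=.038,stand_hole0=.035,rack_hole0=.035,finial_a_mid=.063,tin=0,chisel=0)
ims=[]
for c in("top","side"):
    im=optics.get_image(c);ims.append(im["pixels"])
    save(im,c+".png")
    for l,z in L.items():
        for r in mark_of(c,l)[:4]: print(c,l,np.round(r["pixel"],1),round(r["confidence"],2),np.round(atz(im,r["pixel"],z),4)[:2])
s=monitor.observe();print(s["tcp_pos"],s["tool_rot"],s["width"],s["force"],manip.grip_point_offset)
cv2.imwrite("pics/both.png",cv2.resize(np.vstack(ims)[:,:,::-1],(480,600)))
E
```

```text
top gauge [305.4 205.2] 0.98 [0.5664 0.0027]
top hole1 [328.  193.9] 0.94 [ 0.5909 -0.0604]
top hole1 [344.  191.3] 0.81 [ 0.5973 -0.1045]
top hole1 [270.6 213.2] 0.79 [0.5403 0.0972]
top hole1 [304.9 199.8] 0.78 [0.5757 0.0033]
top hole2 [328.  193.9] 0.94 [ 0.5909 -0.0604]
top hole2 [344.  191.3] 0.81 [ 0.5973 -0.1045]
top hole2 [270.6 213.2] 0.79 [0.5403 0.0972]
top hole2 [304.9 199.8] 0.78 [0.5757 0.0033]
top hole3 [328.  193.9] 0.94 [ 0.5909 -0.0604]
top hole3 [344.  191.3] 0.81 [ 0.5973 -0.1045]
top hole3 [270.6 213.2] 0.79 [0.5403 0.0972]
top hole3 [304.9 199.8] 0.78 [0.5757 0.0033]
top hole4 [328.  193.9] 0.94 [ 0.5909 -0.0604]
top hole4 [344.  191.3] 0.81 [ 0.5973 -0.1045]
top hole4 [270.6 213.2] 0.79 [0.5403 0.0972]
top hole4 [304.9 199.8] 0.78 [0.5757 0.0033]
top hole5 [328.  193.9] 0.94 [ 0.5909 -0.0604]
top hole5 [344.  191.3] 0.81 [ 0.5973 -0.1045]
top hole5 [270.6 213.2] 0.79 [0.5403 0.0972]
top hole5 [304.9 199.8] 0.78 [0.5757 0.0033]
top stand_hole0 [197.2 226.4] 0.62 [0.5087 0.2966]
top rack_hole0 [416.8 242.2] 0.67 [ 0.4532 -0.2956]
top rack_hole0 [408.5 208.6] 0.5
[... 934 characters left out ...]
1.7 185.3] 0.84 [0.5533 0.0996]
side hole5 [320.7 212.3] 0.82 [ 0.5761 -0.0057]
side hole5 [315.3 197.9] 0.81 [0.5624 0.0494]
side hole5 [329.9 240.8] 0.58 [ 0.5973 -0.1075]
side stand_hole0 [293.6 143.2] 0.89 [0.5002 0.2876]
side stand_hole0 [328.  240.8] 0.29 [ 0.5921 -0.1051]
side rack_hole0 [278.3 303.5] 0.78 [ 0.456  -0.2933]
side rack_hole0 [311.8 297.6] 0.68 [ 0.5415 -0.2804]
side finial_a_mid [298.3 134.9] 0.59 [0.5167 0.2961]
side tin [260.2 193.2] 0.75 [0.3941 0.1079]
side chisel [389.1 220.9] 0.58 [ 0.7777 -0.0173]
[ 0.149048   -0.60695947  0.23128458] [-1.59730539e-05  9.92762037e-01  1.20098030e-01  9.67801615e-06] 0.08568094656539406 [-1.10161215 -0.58195393 -0.46048006] 0.0187
```

View pics/top.png

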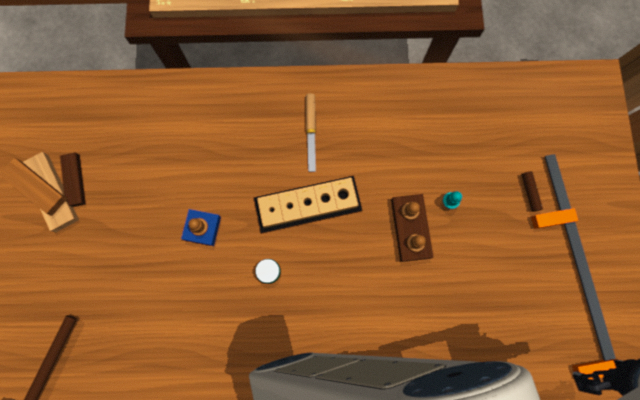

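View pics/side.png

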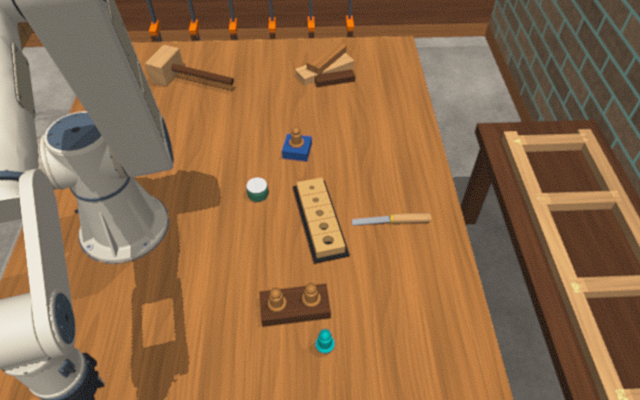

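The top view shows the blue stand with a finial at (198,226). The board's holes run from the smallest at (271,210) to the largest at (343,193).

Things that could be taken for the finial to be sized:
- Blue stand finial at (198,226): this is the one I choose.
- Dark rack finials at (411,210) and (417,242): leave these.
- Turquoise look-alike at (452,200): leave this.

The side view agrees: stand finial at (297,137), turquoise at (325,341), tin at (257,188).

```bash
cat >> h.py <<'E'
def toolR():
    w,x,y,z=monitor.observe()["tool_rot"]
    from scipy.spatial.transform import Rotation as Ro
    return Ro.from_quat([x,y,z,w]).as_matrix()
def shift(target):
    s=monitor.observe();d=np.array(target)-s["tcp_pos"];return np.round(toolR().T@d/.025,3)
def yaw():
    R=toolR();return np.degrees(np.arctan2(R[1,0],R[0,0]))
E
python3 - <<'E'
from h import *
im=optics.get_image("top");save(im,"crop.png",(180,190,240,260),6)
print(shift((.48,.0,.33)),shift((.48,.25,.30)),yaw())
im=optics.get_image("wrist");s=monitor.observe()
R=cv2.Rodrigues(np.array(im["rvec"],float))[0];c=-R.T@np.array(im["tvec"],float).ravel()
print("cam in tool",toolR().T@(c-s["tcp_pos"]),(R@toolR()).round(3),im["vertical_fov"],im["cx"],im["cy"])
E
```

```text
[ 18.645 -20.422  -3.948] [ 21.03  -30.134  -2.748] 13.794899826843784
cam in tool [ 0.06494377 -0.00035894 -0.14305615] [[ 0.001  1.     0.   ]
 [-0.966  0.001 -0.258]
 [-0.258 -0.     0.966]] 58.30783742839079 318.122219073749 197.46822393774062
```

View pics/crop.png

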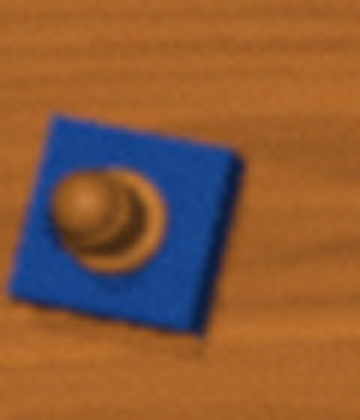

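The crop shows the oak finial on the blue stand, at about (100,215), which is (197,226) in the full picture. Next I move above the board for a wrist view.

carry_out --moves '[[[24.1,-19.5,-2.8],0],[[24.1,-19.5,-2.8],0],[[24.1,-19.5,-2.8],0],[[24.1,-19.5,-2.8],0],[[24.1,-19.5,-2.8],0],[[24.1,-19.5,-2.8],0],[[24.1,-19.5,-2.8],0],[[24.1,-19.5,-2.8],0],[[24.1,-19.5,-2.8],0],[[24.1,-19.5,-2.8],0],[[24.1,-19.5,-2.8],0],[[24.1,-19.5,-2.8],0],[[24.1,-19.5,-2.8],0],[[24.1,-19.5,-2.8],0],[[24.1,-19.5,-2.8],0],[[24.1,-19.5,-2.8],0],[[24.1,-19.5,-2.8],0],[[24.1,-19.5,-2.8],0],[[24.1,-19.5,-2.8],0],[[24.1,-19.5,-2.8],0]]' --grip 0

```text
time_s: 2.97
tcp_pos: [0.6209, 0.0146, 0.3016]
tool_rot: [-0.001, 0.993, 0.122, 0.001]
force: [-0.3, -0.9, -0.8]
width: 0.0852
grasp_force: 0.0
```

carry_out --moves '[[[0,0,0],0],[[0,0,0],0],[[0,0,0],0],[[0,0,0],0]]'

```text
time_s: 3.3
tcp_pos: [0.6173, 0.0091, 0.3014]
tool_rot: [0.0, 0.993, 0.119, -0.0]
force: [-0.1, 0.3, 0.1]
width: 0.0854
grasp_force: 0.0
```

```bash
cat > holes.py <<'E'
from h import *
def holes(name=None):
    im=optics.get_image("wrist");s=monitor.observe()
    if name: save(im,name)
    P=[]
    for r in mark_of("wrist","hole1"):
        q=atz(im,r["pixel"],.038)
        if r["confidence"]>.4: P.append(q[:2]);print(np.round(r["pixel"],1),round(r["confidence"],2),q.round(4)[:2])
    return im,s,np.array(P)
E
python3 - <<'E'
from holes import *
im,s,P=holes("w1.png");print(s["tcp_pos"],s["time_s"],s["force"],s["qpos"],yaw())
print([(np.round(r["pixel"],1),r["confidence"]) for r in mark_of("wrist","gauge")])
E
```

```text
[274.7 201.7] 0.73 [0.5577 0.0474]
[403.7 204.5] 0.71 [ 0.5906 -0.1011]
[362.8 200.8] 0.67 [ 0.5835 -0.053 ]
[316.  203.7] 0.62 [ 5.669e-01 -4.000e-04]
[234.8 197.6] 0.57 [0.5515 0.0939]
[0.61737879 0.00908952 0.30141474] 3.35 [-0.22298554 -0.10343639  0.00206548] [ 1.23610836e-02  2.84676478e-01  1.57112936e+00 -1.29064585e-04
  1.28583458e+00  1.34376254e+00] 13.721179738843103
[(array([317.5, 197.7]), 0.79)]
```

View pics/w1.png

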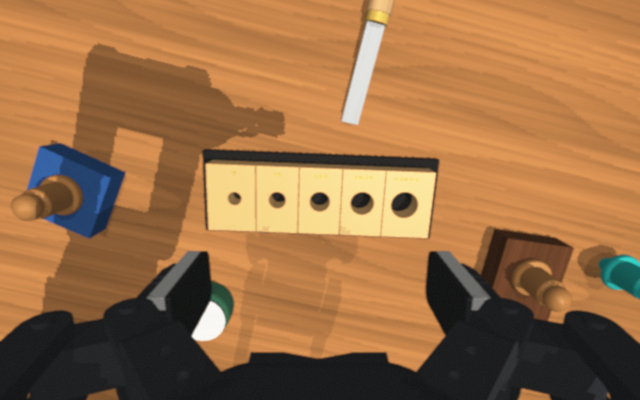

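The wrist view shows the board with hole 1 at (235,198) up to hole 5 at (404,204). The stand finial's shoulder is near (55,197). The rack and the turquoise piece are on the right. Next I go above the stand.

carry_out --moves '[[[-1.7,-12.05,4.05],0],[[-1.7,-12.05,4.05],0],[[-1.7,-12.05,4.05],0],[[-1.7,-12.05,4.05],0],[[-1.7,-12.05,4.05],0],[[-1.7,-12.05,4.05],0],[[-1.7,-12.05,4.05],0],[[-1.7,-12.05,4.05],0],[[-1.7,-12.05,4.05],0],[[-1.7,-12.05,4.05],0],[[-1.7,-12.05,4.05],0],[[-1.7,-12.05,4.05],0],[[-1.7,-12.05,4.05],0],[[-1.7,-12.05,4.05],0]]'

```text
time_s: 4.62
tcp_pos: [0.5055, 0.2917, 0.2005]
tool_rot: [-0.0, 0.993, 0.119, 0.0]
force: [0.4, -0.8, -0.1]
width: 0.0861
grasp_force: 0.0
```

```bash
cat > fin.py <<'E'
from h import *
def fin(name=None):
    im=optics.get_image("wrist");s=monitor.observe()
    if name: save(im,name)
    for l,z in(("finial_a_mid",.063),("stand_hole0",.035)):
        for r in mark_of("wrist",l)[:2]:
            q=atz(im,r["pixel"],z);print(l,np.round(r["pixel"],1),round(r["confidence"],2),q.round(4)[:2],"tool shift",(toolR().T@(q-s["tcp_pos"])/.025).round(2))
    for r in trace("wrist","finial_a_mid")[:2]: print("trace",np.round(r["rect"]),r["confidence"])
    print(s["tcp_pos"],s["time_s"],yaw())
E
python3 - <<'E'
from fin import *
fin("w2.png")
E
```

```text
finial_a_mid [316.4 183. ] 0.69 [0.5072 0.2939] tool shift [ 0.09 -0.06  5.5 ]
trace [494. 131. 640. 232.] 0.24
[0.50538486 0.29180626 0.20042401] 4.6667 13.755579084446605
```

View pics/w2.png

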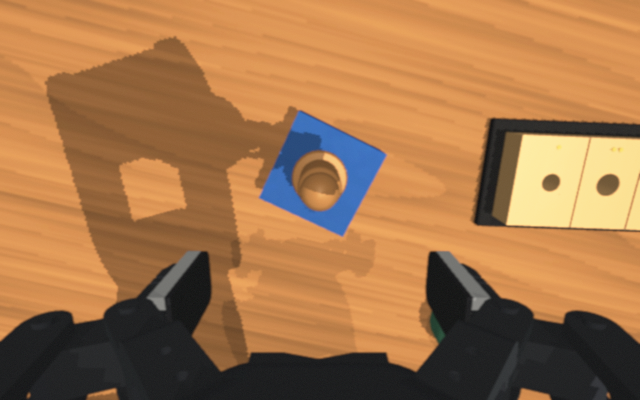

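The wrist view shows the finial near the middle of the blue stand, at (318,183), between the open fingers. I will grip it at two yaws 90° apart, so that each grip centres it along one axis.

carry_out --moves '[[[0.1,-0.05,1.0],-1],[[0.1,-0.05,2.0],-2],[[0.1,-0.05,2.5],-3],[[0.1,-0.05,3.0],-4],[[0.1,-0.05,3.0],-5],[[0.1,-0.05,3.0],-6],[[0.1,-0.05,3.0],-7],[[0.1,-0.05,3.0],-8],[[0.1,-0.05,3.0],-9],[[0.1,-0.05,3.0],-10],[[0.1,-0.05,3.0],-11],[[0.1,-0.05,3.0],-12],[[0.1,-0.05,3.0],-13],[[0.1,-0.05,3.0],-14],[[0.1,-0.05,3.5],-15],[[0.1,-0.05,4.5],-15],[[0.1,-0.05,5.5],-15],[[0.1,-0.05,6.1],-15],[[0.1,-0.05,6.1],-15],[[0.1,-0.05,6.1],-15]]'

```text
time_s: 6.48
tcp_pos: [0.5066, 0.2941, 0.0471]
tool_rot: [-0.0, 0.617, 0.787, -0.001]
force: [0.9, 0.7, 0.8]
width: 0.0853
grasp_force: 0.0
```

carry_out --moves '[[[0,0,0],0],[[0,0,0],0],[[0,0,0],0],[[0,0,0],0],[[0,0,0],0],[[0,0,0],0],[[0,0,0],0],[[0,0,0],0],[[0,0,0],0],[[0,0,0],0],[[0,0,0],0],[[0,0,0],0]]' --grip 255 --grip_force 25

```text
time_s: 7.48
tcp_pos: [0.5074, 0.2947, 0.0485]
tool_rot: [0.0, 0.617, 0.787, 0.001]
force: [-1.2, -0.8, 7.6]
width: 0.0335
grasp_force: 24.4
```

carry_out --moves '[[[0,0,-0.12],0],[[0,0,-0.12],0],[[0,0,-0.12],0],[[0,0,-0.12],0],[[0,0,-0.12],1],[[0,0,-0.12],2],[[0,0,-0.12],3],[[0,0,-0.12],4],[[0,0,-0.12],5],[[0,0,-0.12],6],[[0,0,-0.12],7],[[0,0,-0.12],8],[[0,0,-0.12],9],[[0,0,-0.12],10],[[0,0,-0.12],11],[[0,0,-0.12],12],[[0,0,-0.12],13],[[0,0,-0.12],14],[[0,0,-0.12],15],[[0,0,-0.12],15]]' --grip 0

```text
time_s: 9.15
tcp_pos: [0.5068, 0.2943, 0.0503]
tool_rot: [0.0, 0.993, 0.118, -0.0]
force: [-0.3, 0.6, 0.1]
width: 0.0855
grasp_force: 0.0
```

carry_out --moves '[[[0,0,0],0],[[0,0,0],0],[[0,0,0],0],[[0,0,0],0],[[0,0,0],0],[[0,0,0],0],[[0,0,0],0],[[0,0,0],0],[[0,0,0],0],[[0,0,0],0],[[0,0,0],0],[[0,0,0],0]]' --grip 255 --grip_force 40

```text
time_s: 10.15
tcp_pos: [0.507, 0.2944, 0.0507]
tool_rot: [-0.0, 0.993, 0.12, 0.0]
force: [-0.8, -2.4, 4.7]
width: 0.033
grasp_force: 39.9
```

```bash
python3 - <<'E'
from h import *
s=monitor.observe();print(s["tcp_pos"],s["tool_rot"],s["force"],s["width"],yaw(),s["qpos"])
E
```

```text
[0.50702188 0.29442645 0.05070213] [-3.52593722e-05  9.92755316e-01  1.20153526e-01  1.03902970e-04] [-0.79083154 -2.37118044  4.702347  ] 0.03300058957255821 13.801925996578358 [ 5.23557079e-01  5.19155680e-01  1.84668885e+00 -2.37861214e-05
  7.75529315e-01  1.85348133e+00]
```

carry_out --moves '[[[0,0,-0.5],0],[[0,0,-1.5],0],[[0,0,-3.0],0],[[0,0,-4.0],0],[[-0.3,1,-4.0],0],[[-0.6,2.5,-4.0],0],[[-0.9,4.0,-4.0],0],[[-1.3,5.5,-4.0],0],[[-1.6,7.0,-4.0],0],[[-2.0,8.5,-4.0],0],[[-2.3,10.0,-4.0],0],[[-2.6,11.2,-4.0],0],[[-2.75,12.0,-4.0],0],[[-2.75,12.1,-4.0],0],[[-2.75,12.1,-4.0],0],[[-2.75,12.1,-4.0],0],[[-2.75,12.1,-4.0],0]]'

```text
time_s: 11.57
tcp_pos: [0.5123, -0.0148, 0.1506]
tool_rot: [-0.0, 0.993, 0.12, -0.0]
force: [0.3, 0.7, -0.8]
width: 0.0331
grasp_force: 40.1
```

```bash
python3 - <<'E'
from holes import *
im,s,P=holes("w3.png");print(s["tcp_pos"],s["time_s"],s["force"],s["width"],s["grasp_force"],yaw())
E
```

```text
[248.5 106.6] 0.94 [0.5605 0.0471]
[178.7 104.5] 0.87 [0.5503 0.0942]
[320.3 108.5] 0.84 [ 0.5712 -0.0014]
[466.1 112.5] 0.75 [ 0.5929 -0.1003]
[395. 111.] 0.59 [ 0.582  -0.0521]
[ 0.51222331 -0.01471843  0.15060084] 11.6167 [-0.63552617 -0.49206663 -1.49553255] 0.03291079667572952 40.110697746276855 13.877298198764375
```

View pics/w3.png

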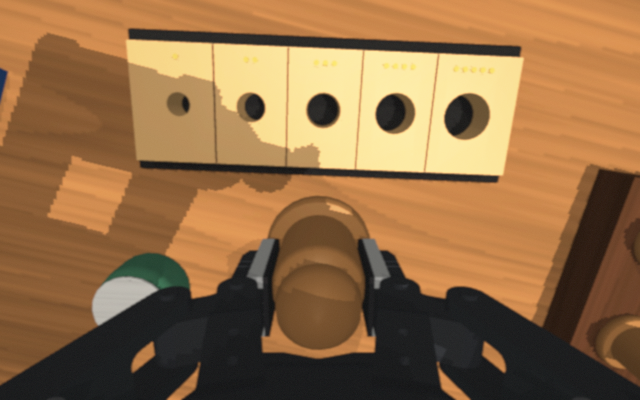

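The wrist view shows the finial held upright, shoulder at about (320,235), with all five holes in clear view: hole 1 at (178,104) up to hole 5 at (466,114). I fit the board pose jointly from the hole rims.

```bash
cat > fit.py <<'E'
from h import *
from scipy.optimize import minimize
from scipy.ndimage import map_coordinates
A=np.linspace(0,2*np.pi,72,endpoint=False)
def centers(p): 
    u=np.array([np.cos(p[2]),np.sin(p[2])]);return np.array([p[:2]+(i-2)*.05*u for i in range(5)])
def cost(p,im,g,idx=range(5),w=.0012):
    C=centers(p);t=0
    for i in idx:
        r=.008+.002*i
        v=[]
        for rr in(r+w,r-w):
            q=np.c_[C[i][0]+rr*np.cos(A),C[i][1]+rr*np.sin(A),np.full(72,.038)]
            px=topix(im,q);v.append(map_coordinates(g,[px[:,1],px[:,0]],order=1))
        t-=np.clip(v[0]-v[1],-20,40).mean()
    return t
def fit(im,p0,idx=range(5)):
    g=cv2.GaussianBlur(cv2.cvtColor(im["pixels"],cv2.COLOR_RGB2GRAY).astype(np.float32),(0,0),.7)
    best=None
    for dx in np.arange(-.004,.0041,.002):
        for dy in np.arange(-.004,.0041,.002):
            s=np.array([[0,0,0],[.002,0,0],[0,.002,0],[0,0,.02]])+np.array(p0)+[dx,dy,0]
            r=minimize(cost,s[0],args=(im,g,idx),method="Nelder-Mead",options=dict(initial_simplex=s,xatol=1e-5,fatol=1e-3))
            if best is None or r.fun<best.fun: best=r
    return best
E
python3 - <<'E'
from fit import *
im=optics.get_image("wrist")
r=fit(im,(.5712,-.002,-1.35));print(r.x,r.fun);print(centers(r.x).round(4))
for ix in([0,1,2],[2,3,4],[0,4]): q=fit(im,r.x,ix);print(ix,q.x,q.fun)
p=im["pixels"].copy()
for i,c in enumerate(centers(r.x)):
    rr=.008+.002*i
    px=topix(im,np.c_[c[0]+rr*np.cos(A),c[1]+rr*np.sin(A),np.full(72,.038)])
    cv2.polylines(p,[np.round(px*8).astype(int)],True,(255,0,0),1,cv2.LINE_AA,3)
cv2.imwrite("pics/ov.png",cv2.resize(p[20:190,110:540,::-1],None,fx=1.85,fy=1.85,interpolation=cv2.INTER_CUBIC))
for c in centers(r.x)[:4]: print(shift((*c,.09)))
E
```

```text
[ 0.56992183 -0.00373988 -1.37643463] -199.96945190429688
[[ 0.5506  0.0944]
 [ 0.5603  0.0453]
 [ 0.5699 -0.0037]
 [ 0.5796 -0.0528]
 [ 0.5892 -0.1019]]
[0, 1, 2] [ 0.56960787 -0.00391225 -1.38038649] -119.97607421875
[2, 3, 4] [ 0.56999591 -0.00388803 -1.36161981] -120.0
[0, 4] [ 0.5705149  -0.00275327 -1.36929683] -80.0
[ 2.537 -3.871  2.423]
[ 2.441 -1.874  2.422]
[2.345 0.124 2.422]
[2.25  2.122 2.422]
```

View pics/ov.png

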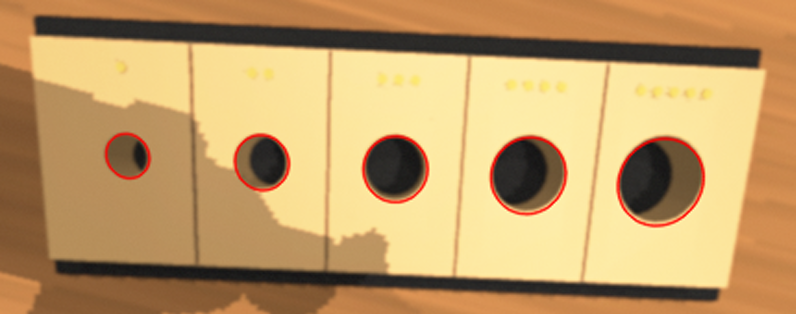

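The overlay shows all five fitted rims lying on the holes. The score saturates, so I sharpen the fit once.

```bash
sed -i 's/-20,40/-20,150/; s/w=.0012/w=.0006/' fit.py; python3 - <<'E'
from fit import *
im=optics.get_image("wrist")
r=fit(im,(.5702,-.0037,-1.37));print(r.x,r.fun);print(centers(r.x).round(4))
for ix in([0,1,2],[2,3,4],[1,3],[0,4]): q=fit(im,r.x,ix);print(ix,q.x,q.fun)
for c in centers(r.x)[:4]: print(shift((*c,.09)))
print(monitor.observe()["tcp_pos"])
E
```

```text
[ 0.57048575 -0.00340657 -1.37091176] -340.685546875
[[ 0.5506  0.0946]
 [ 0.5606  0.0456]
 [ 0.5705 -0.0034]
 [ 0.5804 -0.0524]
 [ 0.5903 -0.1014]]
[0, 1, 2] [ 0.57037711 -0.00324653 -1.37220274] -183.38385009765625
[2, 3, 4] [ 0.57044474 -0.00354748 -1.3699607 ] -238.1348876953125
[1, 3] [ 0.57049789 -0.00336417 -1.37140316] -147.4384002685547
[0, 4] [ 0.57053832 -0.00345699 -1.37108718] -115.49131774902344
[ 2.539 -3.884  2.422]
[ 2.455 -1.886  2.422]
[2.37  0.112 2.422]
[2.286 2.111 2.422]
[ 0.51228956 -0.01489556  0.1505488 ]
```

carry_out --moves '[[[1.3,-1.9,0],0],[[2.54,-3.88,0.8],0],[[2.54,-3.88,1.6],0],[[2.54,-3.88,2.4],0],[[2.54,-3.88,2.7],0],[[2.54,-3.88,2.7],0],[[2.54,-3.88,2.7],0]]'

```text
time_s: 12.35
tcp_pos: [0.5503, 0.0932, 0.0831]
tool_rot: [0.0, 0.993, 0.12, -0.001]
force: [-0.1, -0.0, -0.5]
width: 0.0332
grasp_force: 40.2
```

carry_out --moves '[[[0,0,0.08],0],[[0,0,0.16],0],[[0,0,0.2],0],[[0,0,0.24],0],[[0,0,0.28],0],[[0,0,0.31],0],[[0,0,0.31],0],[[0,0,0.31],0]]'

```text
time_s: 13.02
tcp_pos: [0.551, 0.0934, 0.0755]
tool_rot: [0.0, 0.993, 0.12, 0.0]
force: [-0.2, -2.2, 1.3]
width: 0.0332
grasp_force: 40.3
```

carry_out --moves '[[[0,0,0.03],0],[[0,0,0.06],0],[[0,0,0.06],0],[[0,0,0.06],0]]'

```text
time_s: 13.35
tcp_pos: [0.5512, 0.0935, 0.0745]
tool_rot: [0.0, 0.993, 0.12, 0.0]
force: [-1.1, -2.0, 7.7]
width: 0.033
grasp_force: 41.1
```

```bash
python3 - <<'E'
from h import *
s=monitor.observe();print(s["tcp_pos"],s["force"],s["ft_torque"],shift((.5506,.0946,.0755)),yaw())
E
```

```text
[0.55115931 0.09352499 0.07446439] [-1.13444747 -1.98760677  7.68225614] [-0.42571685  0.35423583 -0.00443914] [-0.011 -0.047 -0.041] 13.806102055129212
```

carry_out --moves '[[[0,0,-0.2],0],[[0,0,-0.35],0],[[-0.05,0.7,-0.35],0],[[-0.09,1.4,-0.35],0],[[-0.09,1.95,-0.35],0],[[-0.09,1.95,-0.35],0],[[-0.09,1.95,-0.35],0],[[-0.09,1.95,-0.35],0],[[-0.09,1.95,-0.35],0]]'

```text
time_s: 14.1
tcp_pos: [0.5601, 0.0462, 0.0824]
tool_rot: [-0.0, 0.993, 0.12, -0.0]
force: [-0.6, 0.5, -1.0]
width: 0.0327
grasp_force: 40.3
```

```bash
python3 - <<'E'
from h import *
s=monitor.observe();print(s["tcp_pos"],s["force"],shift((.5606,.0456,.0755)),s["joint_vel"].round(4) if hasattr(s["joint_vel"],"round") else s["joint_vel"])
E
```

```text
[0.56006573 0.04618166 0.08244284] [-0.57629827  0.46910518 -0.9678201 ] [0.015 0.028 0.278] [ 0.0041 -0.0006 -0.0009 -0.0007  0.0007 -0.002 ]
```

carry_out --moves '[[[0.01,0.03,0.1],0],[[0.01,0.03,0.18],0],[[0.01,0.03,0.24],0],[[0.01,0.03,0.28],0],[[0.01,0.03,0.31],0],[[0.01,0.03,0.33],0],[[0.01,0.03,0.33],0],[[0.01,0.03,0.33],0]]'

```text
time_s: 14.77
tcp_pos: [0.5607, 0.0453, 0.0748]
tool_rot: [-0.0, 0.993, 0.12, 0.0]
force: [-2.1, 1.3, 5.6]
width: 0.033
grasp_force: 40.9
```

```bash
python3 - <<'E'
from h import *
s=monitor.observe();print(s["tcp_pos"],s["force"],s["ft_torque"],shift((.5606,.0456,.0755)))
im=optics.get_image("side")
print([ (np.round(r["pixel"],1),round(r["confidence"],2)) for r in mark_of("side","finial_a_mid")])
E
```

```text
[0.56068426 0.04527142 0.07475201] [-2.07895619  1.29121383  5.6316853 ] [0.30811275 0.47455366 0.05951647] [-0.    -0.014 -0.03 ]
[(array([316.8, 186.8]), 0.6)]
```

carry_out --moves '[[[0.04,0,0.02],0],[[0.04,0,0.02],0],[[0.04,0,0.02],0],[[0.04,0,0.02],0]]'

```text
time_s: 15.2
tcp_pos: [0.5611, 0.0454, 0.0743]
tool_rot: [-0.0, 0.993, 0.12, -0.001]
force: [-4.3, 0.9, 9.1]
width: 0.0327
grasp_force: 41.1
```

carry_out --moves '[[[-0.02,0.02,0],0],[[-0.04,0.04,0],0],[[-0.04,0.04,0],0],[[-0.04,0.04,0],0]]'

```text
time_s: 15.53
tcp_pos: [0.5611, 0.0446, 0.0745]
tool_rot: [-0.0, 0.993, 0.12, 0.0]
force: [-2.1, 3.5, 7.8]
width: 0.0329
grasp_force: 41.1
```

carry_out --moves '[[[-0.02,-0.02,0],0],[[-0.04,-0.04,0],0],[[-0.04,-0.04,0],0],[[-0.04,-0.04,0],0]]'

```text
time_s: 15.87
tcp_pos: [0.5608, 0.0448, 0.0747]
tool_rot: [0.0, 0.993, 0.12, 0.001]
force: [-0.2, -0.4, 6.6]
width: 0.0329
grasp_force: 40.9
```

carry_out --moves '[[[0.02,-0.02,0],0],[[0.04,-0.04,0],0],[[0.04,-0.04,0],0],[[0.04,-0.04,0],0]]'

```text
time_s: 16.2
tcp_pos: [0.5611, 0.0455, 0.0746]
tool_rot: [0.0, 0.993, 0.12, 0.001]
force: [-1.2, -3.5, 7.9]
width: 0.0327
grasp_force: 40.9
```

carry_out --moves '[[[0,0.02,0],0],[[0,0.04,0],0],[[0,0.04,0],0],[[0,0.04,0],0]]'

```text
time_s: 16.53
tcp_pos: [0.5611, 0.0452, 0.0745]
tool_rot: [-0.0, 0.993, 0.12, 0.0]
force: [-2.3, 1.0, 7.3]
width: 0.0331
grasp_force: 41.0
```

Hole 2 holds the spigot up at every probe, at 6–9 N. Next is hole 3, entering only 3 mm at first so I can check the play.

carry_out --moves '[[[0,0,-0.2],0],[[0,0,-0.35],0],[[-0.05,0.7,-0.35],0],[[-0.09,1.4,-0.35],0],[[-0.09,1.99,-0.35],0],[[-0.09,1.99,-0.35],0],[[-0.09,1.99,-0.35],0],[[-0.09,1.99,-0.35],0],[[-0.09,1.99,-0.35],0]]'

```text
time_s: 17.28
tcp_pos: [0.5701, -0.0032, 0.0825]
tool_rot: [-0.0, 0.993, 0.12, -0.0]
force: [0.3, 0.5, -0.8]
width: 0.0327
grasp_force: 40.2
```

```bash
python3 - <<'E'
from h import *
for _ in range(3):
    optics.get_image("side") ; s=monitor.observe();print(s["tcp_pos"],s["force"],shift((.5705,-.0034,.0755)))
E
```

```text
[ 0.57013643 -0.00316027  0.08251194] [-0.18996146 -0.2293572  -1.25335513] [0.012 0.013 0.28 ]
[ 0.57019    -0.00316288  0.08252393] [ 0.31946227  0.86192578 -1.10419854] [0.01  0.012 0.281]
[ 0.5702566  -0.00324375  0.08254993] [-0.11039996 -0.71829267 -1.89197946] [0.008 0.008 0.282]
```

carry_out --moves '[[[0.01,0.01,0.1],0],[[0.01,0.01,0.18],0],[[0.01,0.01,0.24],0],[[0.01,0.01,0.28],0],[[0.01,0.01,0.31],0],[[0.01,0.01,0.34],0],[[0.01,0.01,0.34],0],[[0.01,0.01,0.34],0]]'

```text
time_s: 18.1
tcp_pos: [0.5707, -0.0041, 0.074]
tool_rot: [-0.0, 0.993, 0.12, 0.0]
force: [0.2, -0.2, -0.4]
width: 0.0328
grasp_force: 40.2
```

carry_out --moves '[[[0,0,0.03],0],[[0,0,0.06],0],[[0,0,0.06],0]]'

```text
time_s: 18.35
tcp_pos: [0.5706, -0.004, 0.0724]
tool_rot: [-0.0, 0.993, 0.12, -0.0]
force: [1.0, 0.3, -0.7]
width: 0.0328
grasp_force: 40.2
```

carry_out --moves '[[[0,0.02,0],0],[[0,0.04,0],0],[[0,0.05,0],0],[[0,0.05,0],0]]'

```text
time_s: 18.68
tcp_pos: [0.5708, -0.0048, 0.0725]
tool_rot: [-0.0, 0.993, 0.12, -0.0]
force: [-0.8, 5.2, 0.2]
width: 0.0331
grasp_force: 40.3
```

carry_out --moves '[[[0,-0.04,0],0],[[0,-0.07,0],0],[[0,-0.1,0],0],[[0,-0.1,0],0],[[0,-0.1,0],0]]'

```text
time_s: 19.1
tcp_pos: [0.5705, -0.003, 0.0726]
tool_rot: [0.0, 0.993, 0.12, 0.0]
force: [0.6, 0.3, 0.5]
width: 0.0331
grasp_force: 40.3
```

carry_out --moves '[[[0,-0.02,0],0],[[0,-0.04,0],0],[[0,-0.04,0],0],[[0,-0.04,0],0]]'

```text
time_s: 19.43
tcp_pos: [0.5705, -0.0026, 0.0726]
tool_rot: [0.001, 0.993, 0.12, 0.0]
force: [0.7, -5.8, -1.9]
width: 0.0327
grasp_force: 40.4
```

The play is about 1 mm, with firm contact on both sides. So this is the 24 mm fit, and hole 3 is the first that takes the spigot. I centre it and push it down.

carry_out --moves '[[[0,0.03,0],0],[[0,0.06,0],0],[[0,0.07,0],0],[[0,0.07,0.06],0],[[0,0.07,0.12],0],[[0,0.07,0.18],0],[[0,0.07,0.24],0],[[0,0.07,0.3],0],[[0,0.07,0.3],0]]'

```text
time_s: 20.18
tcp_pos: [0.5703, -0.0035, 0.0646]
tool_rot: [-0.0, 0.993, 0.12, -0.0]
force: [0.4, 0.9, -1.1]
width: 0.0331
grasp_force: 40.5
```

carry_out --moves '[[[0,0,0.06],0],[[0,0,0.12],0],[[0,0,0.18],0],[[0,0,0.24],0],[[0,0,0.3],0],[[0,0,0.34],0],[[0,0,0.37],0],[[0,0,0.4],0],[[0,0,0.4],0]]'

```text
time_s: 20.93
tcp_pos: [0.5705, -0.0035, 0.0549]
tool_rot: [-0.0, 0.993, 0.12, -0.0]
force: [-0.7, -0.0, -1.3]
width: 0.0328
grasp_force: 40.5
```

carry_out --moves '[[[0,0,0.03],0],[[0,0,0.06],0],[[0,0,0.09],0],[[0,0,0.09],0],[[0,0,0.09],0]]'

```text
time_s: 21.35
tcp_pos: [0.5707, -0.0035, 0.0531]
tool_rot: [0.0, 0.993, 0.12, 0.0]
force: [-2.5, -0.7, 4.0]
width: 0.0329
grasp_force: 41.0
```

carry_out --moves '[[[0,0,0.03],0],[[0,0,0.03],0],[[0,0,0.03],0]]'

```text
time_s: 21.6
tcp_pos: [0.5707, -0.0035, 0.0525]
tool_rot: [0.0, 0.993, 0.12, 0.0]
force: [-3.2, 0.5, 9.3]
width: 0.0328
grasp_force: 41.3
```

carry_out --moves '[[[0,0,0],0],[[0,0,0],0],[[0,0,0],0],[[0,0,0],0],[[0,0,0],0],[[0,0,0],0],[[0,0,0],0],[[0,0,0],0],[[0,0,0],0],[[0,0,0],0],[[0,0,0],0],[[0,0,0],0]]' --grip 0

```text
time_s: 22.6
tcp_pos: [0.5706, -0.0035, 0.0521]
tool_rot: [0.0, 0.993, 0.12, 0.0]
force: [-0.2, 0.4, 0.3]
width: 0.0851
grasp_force: 0.0
```

carry_out --moves '[[[0,0,-0.5],0],[[0,0,-1.5],0],[[0,0,-2.5],0],[[0,0,-3.5],0],[[-0.5,0,-4.5],0],[[-1.0,0,-5.0],0],[[-1.0,0,-5.0],0],[[-1.0,0,-5.0],0],[[-1.0,0,-5.0],0]]'

```text
time_s: 23.35
tcp_pos: [0.5464, -0.0094, 0.177]
tool_rot: [-0.0, 0.993, 0.12, 0.0]
force: [0.1, -0.4, 0.1]
width: 0.0855
grasp_force: 0.0
```

```bash
python3 - <<'E'
from h import *
im=optics.get_image("wrist");save(im,"w4.png")
for r in mark_of("wrist","finial_a_mid"): print(np.round(r["pixel"],1),r["confidence"],atz(im,r["pixel"],.066).round(4))
print(topix(im,[[.5705,-.0034,.066],[.5705,-.0034,.103]]),monitor.observe()["force"])
E
```

```text
[[318.45174411 160.03920103]
 [318.49417787 169.48219698]] [ 0.78895893 -1.01296212 -0.6800291 ]
```

View pics/w4.png

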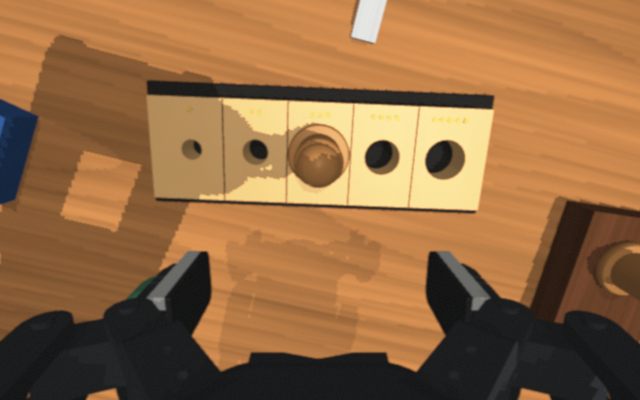

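The view shows the finial upright in hole 3 at (318,158), shoulder down on the board. The knob is at (318,167), which matches the position predicted for it fully home, and the gripper is clear. I hand it in.

```bash
python3 -c "
from rig import manip;print(manip.finish_job())"
```

```text
the job is handed in; nothing more can be done
None
```

The finial from the blue stand was refused by holes 1 and 2 and went into hole 3 (24 mm), where it stands released with its shoulder down on the board; the job is handed in, and no verdict came back.

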